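# Fish the slide tray out of a drying cabinet with a hooked pick

### The arm

A 7-joint arm with a two-finger parallel gripper is mounted at the origin on a cart in front of the work surface, level with it; the furniture and walls round the work are solid. World frame = base frame: x ahead of the robot, y to its left, z up, the work surface at z = 0. Lengths are in m, angles in rad, forces in N, time in s.
With the tool pointing down it reaches from about 0.4 to 0.85 m from the base axis. Payload 4.5 kg.
Tool frame: the origin (TCP) lies midway between the tips of the shut fingers; the grasp point (between the pads) lies 19 mm behind it (ctrl.hold_point_z is the distance from the TCP to the grasp point, in m); z points along the fingers, y is the direction in which the jaws open and shut (so a half turn about z gives the same grasp; the last joint's range is limited). The gripper opens to 85 mm and grips with 20 to 120 N. Pads are 22 mm wide; open, the fingers measure 114 mm over their backs; the gripper's body (76 mm by 85 mm) begins 54 mm behind the grasp point. The pads swing forward as they close: fully open they stand 13 mm farther back than shut.
Start: joints at [1.337, 0.689, -0.195, 1.565, 0.157, 0.902, -0.215], TCP at [0.165, -0.603, 0.231] pointing down, gripper open.
Joint ranges: [-3.01, 3.01], [-0.46, 2.08], [-1.47, 1.51], [0.13, 2.56], [-1, 4.14], [0.04, 2.09], [-2.66, 2.66]. Speed limits (rad/s): [2.57, 2.57, 3.14, 3.14, 3.14, 3.14, 3.14].

### API

Orientations are given as a 3x3 rotation matrix whose columns are the frame's x, y, z axes.
In Python, from bench import ctrl, grab_frame, models gives the robot as it stands.
- The arm moves only by the shell command python3 -m inch 'ROWS' [FORCE]. ROWS is a JSON object of lists of equal length, an entry for each row: "linear": the shift along the tool's x, y, z in m, a list of three; "turn": the turn, a rotation vector about the tool's x, y, z in rad, a list of three; "hand": the opening, from 0 (shut) to 1 (fully open). In form: {"linear": [[x, y, z], ...], "turn": [[wx, wy, wz], ...], "hand": [hand, ...]}. A call has 1 to 20 rows; each row shifts and turns the commanded pose from where the row before left it, along the tool's axes as they then stand; what a row does not reach is not made up. A row lasts 1/8 s, in which the tool goes at most 62.5 mm and 10.7 degrees, less where a joint would pass 70% of its speed; a pose out of reach is approached as far as the arm can. A call is refused whole if a number of a shift passes 0.0625 or a number of a turn 0.188, either way. A call with a gripper value outside its range is refused whole. The fingers move at their own pace and stop on an object; FORCE is the grip in N (left out, the last holds). Time passes only in rows, so rows that do not move let the fingers close. It gives the time, the measured TCP pose, the force and the opening at its end, in the units of the state.
- ctrl.sense(): the state, without advancing time (a new reading comes with each control period).
- grab_frame(name): name is "side" or "top" or "wrist"; returns a dict with "color" (400x640x3 uint8, blue, green, red), "mtx" (3x3 intrinsics, pixels), "extrinsics" (4x4, takes a point from camera to world coordinates); the wrist camera has in their place "mount" (4x4, takes a point from camera to tool coordinates, whose origin is the TCP and whose axes are the flange's). Camera axes: x right, y up, looking along -z (the intrinsics and any distortion apply to the point x, -y, -z); pixel columns grow to the right and rows downward; lengths in m; the calibration is good to about 2 mm. The wrist camera is an equidistant fisheye: a pixel r from the principal point sees the ray r / f radians off the axis. A picture is of the moment at which its call begins: read the wrist's pose just before it. There is no depth.
- ctrl.hand_in(): hands the job in, once; it reports no verdict.
Trained networks look in the newest picture that a camera, given by its name, has taken for a name from the list of things; names that differ only in an ending like _2 or _b are one class to them, and where a whole thing is asked for, a point or a joint stands for the part that bears it (a point fixed in the world has none). Each returns a list of dicts, best first, with "conf" (0 to 1); they miss things now and then, are a little off and sometimes report something else, mostly with a low value. They report only what shows in the picture. A call takes as long as a camera call. They do not tell look-alikes from the thing itself.
- models.regions_of(camera, label): "region" (400x640 bool, what is visible of it) and "centre" ([column, row] in pixels, amid what is visible of it).
- models.landmark_of(camera, label): "centre" ([column, row] in pixels: a listed point, or the origin of a listed thing).
The state is a dict: "time_s": time; "joints": joint angles; "joint_vel": joint speeds; "joint_efforts": joint torques, N m; "tool_pos": TCP position; "orientation": TCP orientation; "ft_force": force on the tool from outside, world axes, zero at the start; "torque": the same for the moment, N m; "width": finger opening in m.
Only numpy, scipy, OpenCV 4.12 (cv2) and the standard library are available. Lean on these libraries where they do the work, as an engineer would, in place of code of your own. Each camera call takes 0.05 s, during which the arm holds its last target. There are 200 camera calls.

### The job

The open tray holding the glass plates has slid deep into one of the two bays of the little drying cabinet, out of reach of fingers. Take the hooked pick from its rest, reach into that bay, catch the tray's front wall from inside and drag the tray out until it stands flat on the landing shelf, fully clear of the bay. Then lay the pick back in the two notches of its rest, leaving the closed cartridge in the other bay and the things standing about where they are, and never touching the tray with the fingers.

Things in the scene. Friction and masses are not known exactly. Their poses are not given: they have to be found in the camera images.
- cabinet: Fixed cabinet. Origin on bench below the mouth's middle; +x into the bays, z up. Deck 30 mm high. 2 bays, centre lines y = +33.5, -33.5 mm, each 62 mm wide, ceiling at z = 84 (clear cover, top 88), from mouth x = 0 to back wall x = 165 mm. Outer width 143. Open landing shelf (same deck) from x = 0 to a stop lip at x = -106 mm, 6 mm thick, 8 mm above deck; all ends at x = -115 mm.
- tray: Loose open steel tray, 80 (x) x 56 x 16 mm, 0.15 kg; glass plates to 24 mm high in its rear half. Origin: centre of underside, on the deck. Starts parallel to the cabinet in either bay, front wall 45 to 80 mm inside the mouth. Front (-x) wall spans x = -40 to -37 mm; behind it an empty pocket 50 mm wide to a cross wall at x = -1.5 mm, floor 3 mm thick. Slides freely.
- cartridge: Loose closed steel box with a flat perforated top, 80 x 56 x 26 mm, 0.3 kg, in the other bay, origin at the centre of its underside. Leave it where it is.
- rest: Fixed grey rest, base 110 x 60 x 8 mm, origin: centre of its underside on the bench. Two posts, 8 mm thick, at local x = -42 and +42 mm, each with a flared notch open to the top: floor at z = 55 mm, 23 mm wide at the floor, 35 mm at the top, cheeks up to z = 75 mm. 76 mm free between the posts.
- pick: Loose hooked pick, 0.12 kg. Bar handle 110 (x) x 18 (y) x 22 mm (z), origin at its middle. From its +x end a 7 mm steel rod steps down 20 mm, runs on (axis at z = -20 mm) to x = 175 mm, then turns straight down. Starts level in the rest's notches, +x along the rest's +x, origin 66 mm above the rest's; laid home it lies so again. Centre of mass near x = 15 mm.
- hook_tip (a point): Lowest point of the pick's hook, at local x = 175, z = -42 mm of the pick: 22 mm below the rod's axis and 18.5 mm below the rod's underside. The down-turned end is 7 mm thick.
- timer: White timer lying flat, 62 x 62 x 18 mm, origin under its centre. Bystander.
- weight: Brass weight with a knob, 29 mm wide, 50 mm high, origin under its centre. Bystander.
Things that resemble listed ones, but are neither listed nor needed, are in the scene too. There is more than one size of the pick; the one meant has the size given above.

How it is judged:
On the way, in this order (a step that is already met when the one before it is completed fails the run):
1. the pick is lifted out of its rest (z of pick in the frame of rest above 0.085 m), for 0.1 s.
2. the hook's tip is inside the tray, behind its front wall and below that wall's top, while the tray is still inside the bay (x of hook_tip in the frame of tray between -0.04 and 0 m and y of hook_tip in the frame of tray between -0.027 and 0.027 m and z of hook_tip in the frame of tray below 0.014 m and x of tray in the frame of cabinet above 0.06 m), for 0.1 s.
3. the tray is out on the landing shelf, clear of the bay (x of tray in the frame of cabinet between -0.08 and -0.038 m and z of tray in the frame of cabinet between 0.024 and 0.036 m and angle between tray's own z axis and vertical below 0.1 rad), for 0.1 s.
At the end, for the whole second after the job is handed in: The tray stands flat and still on the landing shelf, its rear end out of the mouth (2 mm allowed); the pick lies still and level in both notches, its middle within 12 mm along and 8 mm across of the rest's middle, parallel to it within 0.2 rad; the cartridge is within 15 mm of its start (all of step 3 and linear speed of each of tray, pick below 0.02 m/s and x of pick in the frame of rest between -0.012 and 0.012 m and y of pick in the frame of rest between -0.008 and 0.008 m and z of pick in the frame of rest between 0.06 and 0.071 m and angle between pick's own z axis and vertical below 0.12 rad and angle between the x axis of pick and the x axis of rest, either way round below 0.2 rad and distance of cartridge from where it was at the start of the episode below 0.015 m); the robot touches nothing.
It fails at once if the timer or the weight is moved by more than 30 mm (distance of any of timer, weight from where it was at the start of the episode above 0.03 m).
It fails at once if the cartridge is moved by more than 15 mm (distance of cartridge from where it was at the start of the episode above 0.015 m).
It fails at once if the fingers touch the tray (contact force between tray and the fingers above 0.5 N).
It fails at once if the tray is tipped by more than 0.4 rad (angle between tray's own z axis and vertical above 0.4 rad).
It also fails if it takes over 59 s, if anything falls off the work surface, if the arm or the gripper's body presses on something with over 40 N, if the wrist force passes 120 N, or if a joint passes its speed limit or range.

## Working session

There is one attempt and no reset: what is moved stays moved. The work goes in short steps, Python scripts to look and compute and a shell command to move; the robot and the scene stay as the last step left them, time stands still between calls to the robot, and variables do not carry over. Pictures are saved under pics/ and viewed, about 8 in all and at most 12, crops included, and the job is handed in when it is done.

```bash
mkdir -p pics; ls
python3 - <<'E'
from bench import ctrl, grab_frame, models
import cv2,numpy as np
s=ctrl.sense();print({k:np.round(v,3).tolist() for k,v in s.items()}, ctrl.hold_point_z)
for c in ("top","side"):
    f=grab_frame(c);cv2.imwrite(f"pics/{c}0.png",f["color"]);print(c,np.round(f["mtx"],1).tolist(),np.round(f["extrinsics"],3).tolist())
    for n in ("cabinet","tray","cartridge","rest","pick","hook_tip","timer","weight"):
        print(n,"L",[(round(d["conf"],2),np.round(d["centre"]).tolist()) for d in models.landmark_of(c,n)],"R",[(round(d["conf"],2),np.round(d["centre"]).tolist(),int(d["region"].sum())) for d in models.regions_of(c,n)])
E
```

```text
pics
{'time_s': 0.0, 'joints': [1.337, 0.69, -0.195, 1.566, 0.157, 0.902, -0.215], 'joint_vel': [0.002, -0.001, -0.002, 0.001, -0.001, -0.001, -0.001], 'joint_efforts': [0.0, -53.961, -1.267, -15.854, 0.009, 0.01, 0.0], 'tool_pos': [0.165, -0.602, 0.23], 'orientation': [[0.964, 0.265, -0.001], [0.265, -0.964, 0.002], [-0.0, -0.002, -1.0]], 'ft_force': [-0.209, -0.323, 0.525], 'torque': [0.001, -0.031, -0.074], 'width': 0.086} 0.0187
top [[494.5, 0.0, 323.5], [0.0, 494.5, 200.7], [0.0, 0.0, 1.0]] [[0.027, 0.987, -0.158, 0.344], [-1.0, 0.029, 0.012, -0.104], [0.017, 0.158, 0.987, 1.511], [0.0, 0.0, 0.0, 1.0]]
cabinet L [(0.88, [221.0, 213.0])] R [(0.81, [207.0, 211.0], 5173)]
tray L [] R []
cartridge L [] R []
rest L [(0.73, [381.0, 227.0])] R [(0.87, [380.0, 230.0], 473)]
pick L [(0.6, [386.0, 226.0]), (0.49, [455.0, 258.0])] R [(0.87, [381.0, 225.0], 356), (0.58, [449.0, 258.0], 205)]
hook_tip L [(0.78, [330.0, 213.0]), (0.55, [416.0, 250.0])] R [(0.58, [383.0, 223.0], 328), (0.58, [457.0, 257.0], 180)]
timer L [(0.56, [340.0, 155.0])] R [(0.96, [342.0, 154.0], 382)]
weight L [(0.48, [384.0, 166.0])] R [(0.4, [385.0, 163.0], 92)]
side [[390.6, 0.0, 317.7], [0.0, 390.6, 203.5], [0.0, 0.0, 1.0]] [[0.978, 0.128, -0.166, 0.38], [-0.209, 0.639, -0.741, -1.023], [0.011, 0.759, 0.651, 0.902], [0.0, 0.0, 0.0, 1.0]]
cabinet L [(0.69, [286.0, 173.0]), (0.61, [275.0, 154.0])] R [(0.57, [283.0, 158.0], 2236)]
tray L [(0.48, [276.0, 149.0]), (0.38, [287.0, 172.0]), (0.3, [366.0, 236.0])] R []
cartridge L [] R []
rest L [(0.63, [302.0, 278.0])] R [(0.78, [304.0, 278.0], 518)]
pick L [(0.85, [307.0, 258.0]), (0.68, [288.0, 350.0])] R [(0.65, [304.0, 257.0], 257), (0.54, [288.0, 351.0], 265)]
hook_tip L [(0.59, [308.0, 231.0])] R [(0.57, [306.0, 261.0], 288), (0.54, [289.0, 349.0], 186), (0.31, [283.0, 160.0], 2290)]
timer L [(0.44, [366.0, 234.0])] R [(0.56, [362.0, 228.0], 51)]
weight L [] R []
```

Run:
```python
import cv2
a=cv2.imread("pics/top0.png")[100:320,130:530];b=cv2.imread("pics/side0.png")[90:390,180:480]
cv2.imwrite("pics/t1.png",cv2.resize(a,None,fx=2,fy=2,interpolation=2))
cv2.imwrite("pics/s1.png",cv2.resize(b,None,fx=2,fy=2,interpolation=2))
```

```text
(no output)
```

View pics/t1.png

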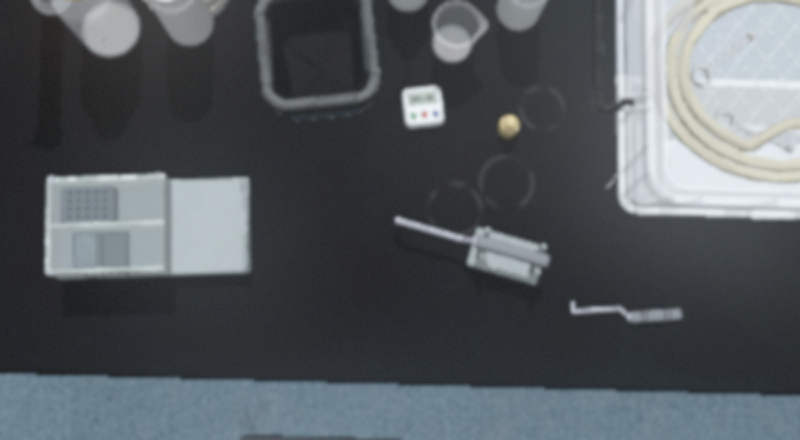

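View pics/s1.png

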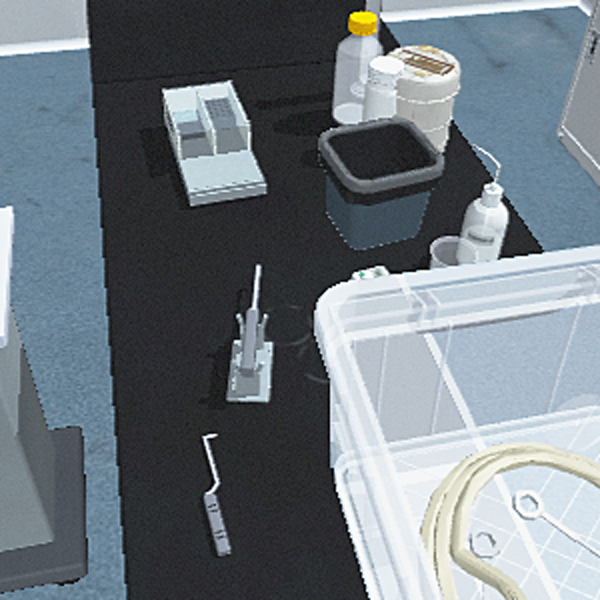

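Top view: the cabinet is at crop (147,225) with its mouth facing right. The tray (plates, open pocket) is in the lower bay at (100,250), and the perforated cartridge is in the upper bay at (90,203). There are two picks: one in the rest (handle crop (510,247), hook (398,220)) and a smaller one loose on the bench at (640,315). The rest pick's size should match the spec, which I'll check by measuring.

```bash
cat > h.py <<'E'
import numpy as np,cv2
from bench import ctrl,grab_frame,models
def ray(f,uv,T=None):
    """origin, direction in world; T: tool pose for wrist"""
    K=f["mtx"];u=(np.array(uv,float)-[K[0,2],K[1,2]])/[K[0,0],K[1,1]]
    if "mount" in f:
        r=np.hypot(*u);s=np.sin(r)/max(r,1e-9);d=np.array([u[0]*s,-u[1]*s,-np.cos(r)]);E=T@f["mount"]
    else: d=np.array([u[0],-u[1],-1]);E=f["extrinsics"]
    return E[:3,3],E[:3,:3]@d
def at(f,uv,z,T=None):
    o,d=ray(f,uv,T);return o+d*(z-o[2])/d[2]
def proj(f,P,T=None):
    E=f["extrinsics"] if T is None else T@f["mount"]
    K=f["mtx"];p=(np.atleast_2d(P)-E[:3,3])@E[:3,:3];x,y,z=p[:,0],-p[:,1],-p[:,2]
    if T is None: a=np.c_[x/z,y/z]
    else:
        r=np.hypot(x,y);t=np.arctan2(r,z);a=np.c_[x,y]*(t/np.maximum(r,1e-9))[:,None]
    return a*[K[0,0],K[1,1]]+[K[0,2],K[1,2]]
def tool():
    s=ctrl.sense();T=np.eye(4);T[:3,:3]=s["orientation"];T[:3,3]=s["tool_pos"];return T
E
python3 - <<'E'
from h import *
f=grab_frame("top")
c=lambda x,y:(x/2+130,y/2+100)
for n,p,z in [("hook",c(398,220),.046),("handle R end",c(548,259),.077),("handle L",c(474,238),.077),("rest tl",c(470,263),.008),("rest br",c(539,283),.008),
 ("sh r up",c(249,178),.038),("sh r lo",c(249,272),.038),("cab l up",c(45,178),.088),("cab l lo",c(45,274),.088),("mouth up",c(166,176),.088),("mouth lo",c(168,273),.088),
 ("traybackplate",c(72,250),.054),("trayplate front",c(101,250),.054),("tray front",c(130,250),.046),("cart l",c(63,203),.056),("cart r",c(117,203),.056),("timer",c(423,107),.018),("weight",c(509,125),.04),("small hook",c(572,312),.01),("small end",c(682,314),.01)]:
    print(n,np.round(at(f,p,z),3))
E
```

```text
hook [ 0.551 -0.139  0.046]
handle R end [ 0.495 -0.358  0.077]
handle L [ 0.523 -0.25   0.077]
rest tl [ 0.493 -0.251  0.008]
rest br [ 0.466 -0.357  0.008]
sh r up [0.61  0.088 0.038]
sh r lo [0.468 0.081 0.038]
cab l up [0.592 0.377 0.088]
cab l lo [0.452 0.366 0.088]
mouth up [0.6   0.202 0.088]
mouth lo [0.459 0.19  0.088]
traybackplate [0.491 0.34  0.054]
trayplate front [0.493 0.298 0.054]
tray front [0.495 0.257 0.046]
cart l [0.561 0.358 0.056]
cart r [0.563 0.279 0.056]
timer [ 0.733 -0.174  0.018]
weight [ 0.703 -0.305  0.04 ]
small hook [ 0.423 -0.407  0.01 ]
small end [ 0.425 -0.574  0.01 ]
```

Measured sizes: the pick in the rest has a 0.11 m handle and about 0.23 m from end to hook, which fits. The loose one is only about 0.167 m overall, so it's the look-alike. I'll move above the rest.

```bash
python3 -m inch '{"linear":[[0.05,-0.025,-0.0025],[0.05,-0.025,-0.0025],[0.05,-0.025,-0.0025],[0.05,-0.025,-0.0025],[0.05,-0.025,-0.0025],[0.05,-0.025,-0.0025],[0.05,-0.025,-0.0025],[0.05,-0.025,-0.0025],[0,0,0],[0,0,0],[0,0,0],[0,0,0],[0,0,0],[0,0,0],[0,0,0],[0,0,0]],"turn":[[0,0,0],[0,0,0],[0,0,0],[0,0,0],[0,0,0],[0,0,0],[0,0,0],[0,0,0],[0,0,-0.15],[0,0,-0.15],[0,0,-0.15],[0,0,-0.15],[0,0,-0.15],[0,0,-0.15],[0,0,-0.15],[0,0,0]],"hand":[1,1,1,1,1,1,1,1,1,1,1,1,1,1,1,1]}'
python3 - <<'E'
from h import *
T=tool();f=grab_frame("wrist");cv2.imwrite("pics/w1.png",f["color"]);print(np.round(T,3).tolist(),np.round(f["mount"],3).tolist(),f["mtx"][0,0],np.round(ctrl.sense()["joints"],2))
for n in("pick","rest","hook_tip"):
  print(n,[(round(d["conf"],2),np.round(d["centre"]).tolist()) for d in models.landmark_of("wrist",n)])
E
```

```text
time_s: 3.75
tool_pos: [0.4981, -0.3042, 0.2512]
orientation: [[0.252, 0.968, 0.0], [0.968, -0.252, 0.0], [0.0, 0.0, -1.0]]
ft_force: [-0.7, -0.0, -0.1]
width: 0.0856
[[0.252, 0.968, 0.0, 0.498], [0.968, -0.252, 0.0, -0.304], [0.0, 0.0, -1.0, 0.251], [0.0, 0.0, 0.0, 1.0]] [[0.001, 0.958, 0.288, 0.073], [1.0, -0.001, 0.0, 0.001], [0.001, 0.288, -0.958, -0.142], [0.0, 0.0, 0.0, 1.0]] 309.70691628693146 [ 0.74  0.64 -0.46  1.66  0.34  0.92 -0.11]
pick [(0.93, [324.0, 176.0]), (0.89, [309.0, 323.0]), (0.2, [465.0, 36.0])]
rest [(0.94, [326.0, 163.0]), (0.26, [323.0, 178.0])]
hook_tip [(0.89, [297.0, 250.0]), (0.64, [328.0, 26.0])]
```

View pics/w1.png

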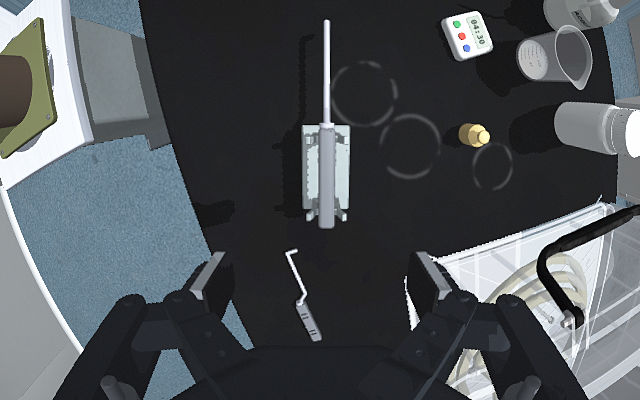

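The wrist view shows the chosen pick in the rest: handle from (327,130) to (327,228), rod end at (327,22). The small one lies separately at (305,300).

Run:
```python
from h import *
T=tool();f=grab_frame("wrist")
a=at(f,(327.5,228),.077,T);b=at(f,(327,126),.077,T);h=at(f,(327,22),.0495,T)
print(a,b,h)
print("axis",np.degrees(np.arctan2(*(h-a)[[1,0]])),np.degrees(np.arctan2(*(b-a)[[1,0]])), np.linalg.norm(b-a),np.linalg.norm((h-a)[:2]))
u=(h-a)[:2];u/=np.linalg.norm(u)
o=a[:2]+.055*u;print("origin via a",o,"via hook",h[:2]-.1785*u)
d=np.r_[o,0]-np.r_[T[:2,3],0];print("tool shift",T[:3,:3].T@d,"rest lm",at(f,(326,163),.0,T),at(f,(324,176),.066,T))
print(proj(f,[[.509,-.304,.066]],T))
```

```text
[ 0.49326443 -0.35714639  0.077     ] [ 0.51987857 -0.25018807  0.077     ] [ 0.54977046 -0.13721274  0.0495    ]
axis 75.59103916573733 76.02701654262445 0.11021975637513287 0.2270765134404576
origin via a [ 0.50695071 -0.30387646] via hook [ 0.50535228 -0.31009789]
tool shift [ 2.33484917e-03  8.39460800e-03 -2.56336719e-08] rest lm [ 0.50745073 -0.30007879  0.        ] [ 0.50350109 -0.30214419  0.066     ]
[[329.35911726 176.38120922]]
```

```bash
python3 -m inch '{"linear":[[0.006,0.004,0.04],[0.006,0.004,0.04],[0,0,0.05],[0,0,0.05],[0,0,0.024],[0,0,0],[0,0,0],[0,0,0],[0,0,0],[0,0,0],[0,0,0],[0,0,0]],"turn":[[0,0,0],[0,0,0],[0,0,0],[0,0,0],[0,0,0],[0,0,0],[0,0,0],[0,0,0],[0,0,0],[0,0,0],[0,0,0],[0,0,0]],"hand":[1,1,1,1,1,1,0,0,0,0,0,0]}' 80
python3 - <<'E'
from h import *
T=tool();print(repr(T),np.round(ctrl.sense()["ft_force"],1));f=grab_frame("wrist");cv2.imwrite("pics/w2.png",f["color"])
E
```

```text
time_s: 5.5
tool_pos: [0.5092, -0.2947, 0.0482]
orientation: [[0.251, 0.968, 0.001], [0.968, -0.251, -0.001], [-0.001, 0.001, -1.0]]
ft_force: [-1.8, 0.0, 6.2]
width: 0.0168
array([[ 2.50501543e-01,  9.68115892e-01,  7.72117213e-04,
         5.09230585e-01],
       [ 9.68116024e-01, -2.50500937e-01, -8.03289650e-04,
        -2.94685328e-01],
       [-5.84261391e-04,  9.48724343e-04, -9.99999379e-01,
         4.82041678e-02],
       [ 0.00000000e+00,  0.00000000e+00,  0.00000000e+00,
         1.00000000e+00]]) [-1.8  0.   6.2]
```

```bash
python3 -m inch '{"linear":[[0,0,-0.02],[0,0,-0.035],[0,0,-0.035],[0,0,0],[0,0,0],[0,0,0],[0.04,0.003,0],[0.05,0.003,0],[0.05,0.003,0],[0.05,0.003,0],[0.05,0.003,0],[0.045,0.003,0],[0,0,0],[0,0,0]],"turn":[[0,0,0],[0,0,0],[0,0,0],[0,0,-0.10],[0,0,-0.11],[0,0,-0.10],[0,0,0],[0,0,0],[0,0,0],[0,0,0],[0,0,0],[0,0,0],[0,0,0],[0,0,0]],"hand":[0,0,0,0,0,0,0,0,0,0,0,0,0,0]}' 80
python3 - <<'E'
from h import *
T=tool();print(repr(T));np.save("T3.npy",T)
f=grab_frame("wrist");im=f["color"];cv2.imwrite("pics/w3.png",im)
for n in("pick","hook_tip","cabinet","tray","cartridge"):
  print(n,[(round(d["conf"],2),np.round(d["centre"]).tolist()) for d in models.landmark_of("wrist",n)])
cv2.imwrite("pics/w3z.png",cv2.resize(im[0:200,180:460],None,fx=2.8,fy=2.8,interpolation=2))
g=grab_frame("side");cv2.imwrite("pics/s3z.png",cv2.resize(g["color"][110:290,240:400],None,fx=3.3,fy=3.3,interpolation=2))
E
```

```text
time_s: 7.3
tool_pos: [0.5105, -0.0095, 0.1372]
orientation: [[-0.057, 0.998, -0.0], [0.998, 0.057, -0.001], [-0.001, -0.001, -1.0]]
ft_force: [0.2, -0.3, -1.5]
width: 0.017
array([[-5.69974590e-02,  9.98374201e-01, -4.94688925e-04,
         5.10483332e-01],
       [ 9.98373784e-01,  5.69969063e-02, -1.06729155e-03,
        -9.47491593e-03],
       [-1.03736061e-03, -5.54717360e-04, -9.99999308e-01,
         1.37229809e-01],
       [ 0.00000000e+00,  0.00000000e+00,  0.00000000e+00,
         1.00000000e+00]])
pick [(0.65, [317.0, 294.0])]
hook_tip [(0.67, [318.0, 292.0])]
cabinet []
tray []
cartridge [(0.31, [486.0, 323.0])]
```

View pics/w3z.png

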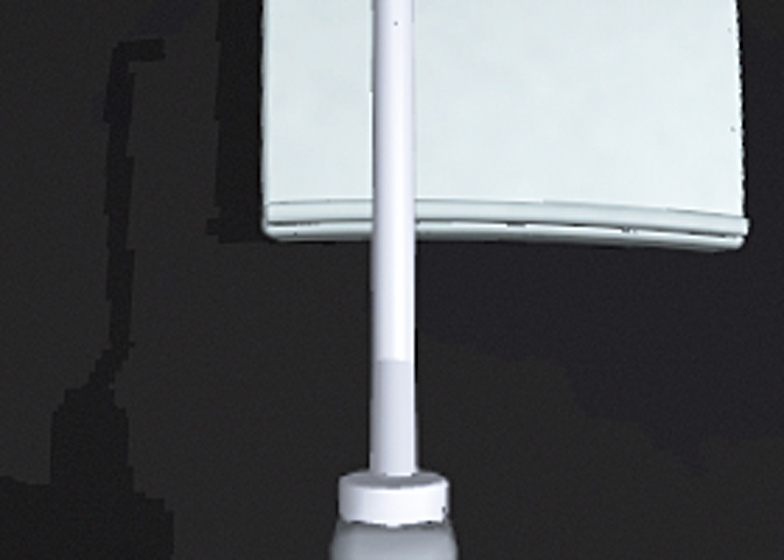

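View pics/s3z.png

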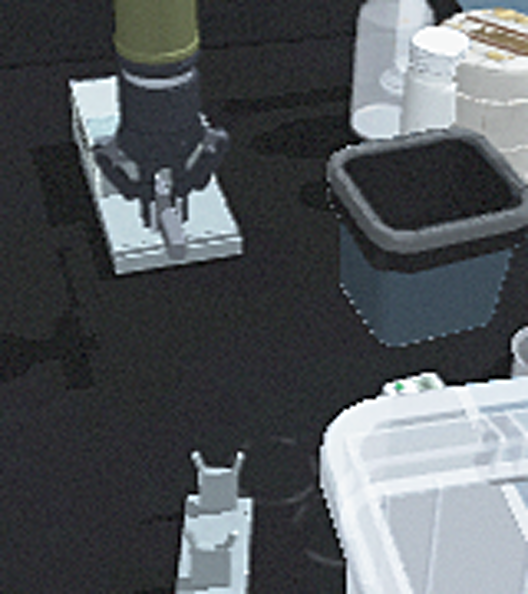

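Run:
```python
from h import *
T=np.load("T3.npy");f=grab_frame("wrist")
c=lambda x,y:(180+x/2.8,y/2.8)
for n,p,z in [("L near",c(265,222),.038),("R near",c(747,232),.038),("L far lip",c(265,205),.038),("L top",c(262,20),.03),("R top",c(738,20),.03),("rod near",c(397,440),.1372-.0242+.022+.0035),("rod far",c(394,10),.1372-.0242+.022+.0035)]:
    w=at(f,p,z,T);print(n,np.round(w,4),np.round(T[:3,:3].T@(w-T[:3,3]),4))
t=grab_frame("top");cv2.imwrite("pics/t4.png",t["color"])
im=t["color"][140:300,150:360];cv2.imwrite("pics/t4z.png",cv2.resize(im,None,fx=3.7,fy=3.7,interpolation=2))
```

```text
L near [0.4704 0.0865 0.038 ] [ 0.0982 -0.0345  0.0991]
R near [0.607  0.0963 0.038 ] [0.1002 0.1024 0.0991]
L far lip [0.4701 0.0913 0.038 ] [ 0.103  -0.0345  0.0991]
L top [0.4643 0.1488 0.03  ] [ 0.1608 -0.037   0.1071]
R top [0.6048 0.1647 0.03  ] [0.1687 0.1042 0.107 ]
rod near [0.5088 0.0423 0.1385] [ 0.0518  0.0013 -0.0013]
rod far [0.5042 0.114  0.1385] [ 0.1236  0.0008 -0.0014]
```

View pics/t4z.png

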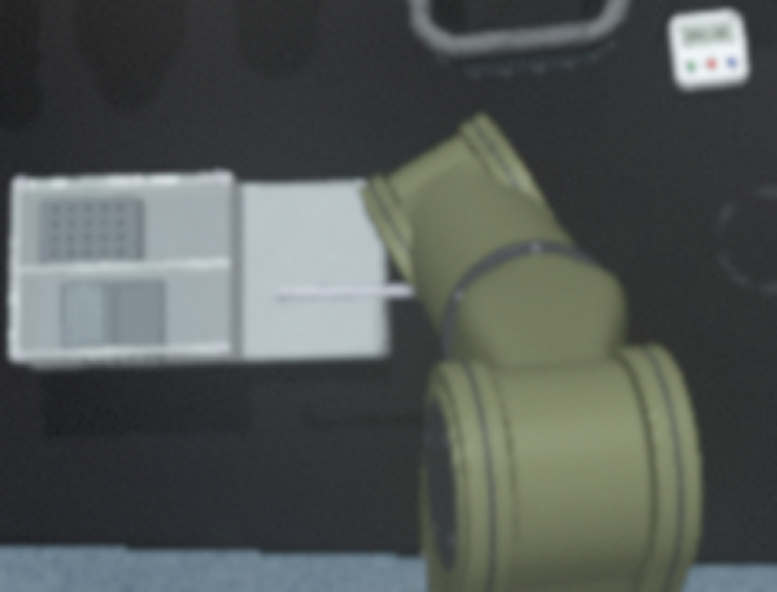

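Run:
```python
from h import *
f=grab_frame("top");T=np.load("T3.npy")
c=lambda x,y:(150+x/3.7,140+y/3.7)
for n,p,z in [("hook end",c(276,295),.135),("sh end lo",c(388,357),.038),("sh end mid",c(387,290),.038),("mouth lo",c(232,350),.088),("mouth mid",c(234,262),.088),("mouth up",c(233,174),.088),("back lo",c(12,358),.088),("back up",c(14,180),.088),("lo wall mid",c(120,355),.088),("divider L",c(22,269),.088),("divider R",c(230,261),.088),
 ("tray front",c(164,313),.046),("tray front floor",c(164,313),.03),("plates front",c(108,313),.054),("plates back",c(62,313),.054),("tray lo",c(110,345),.046),("tray up",c(110,281),.046),("cart",c(92,230),.056)]:
    w=at(f,p,z);print(n,np.round(w,4),"tool",np.round(T[:3,:3].T@(w-T[:3,3]),4)[:2])
```

```text
hook end [0.5025 0.1542 0.135 ] tool [0.1638 0.0014]
sh end lo [0.4661 0.0797 0.038 ] tool [ 0.0916 -0.0391]
sh end mid [0.5203 0.0831 0.038 ] tool [0.092  0.0151]
mouth lo [0.464  0.1945 0.088 ] tool [ 0.2063 -0.0347]
mouth mid [0.5329 0.1972 0.088 ] tool [0.2051 0.0342]
mouth up [0.6028 0.2023 0.088 ] tool [0.2062 0.1043]
back lo [0.4531 0.3638 0.088 ] tool [ 0.376 -0.036]
back up [0.5929 0.3735 0.088 ] tool [0.3777 0.1042]
lo wall mid [0.4577 0.2807 0.088 ] tool [ 0.2928 -0.0361]
divider L [0.5227 0.3616 0.088 ] tool [0.3698 0.0333]
divider R [0.5336 0.2004 0.088 ] tool [0.2082 0.0351]
tray front [0.4957 0.2594 0.046 ] tool [0.2694 0.0006]
tray front floor [0.4974 0.2634 0.03  ] tool [0.2733 0.0025]
plates front [0.4936 0.3018 0.054 ] tool [0.3118 0.0009]
plates back [0.4926 0.3383 0.054 ] tool [0.3483 0.002 ]
tray lo [0.4688 0.3006 0.046 ] tool [ 0.312  -0.0239]
tray up [0.5203 0.3043 0.046 ] tool [0.3128 0.0277]
cart [0.5597 0.3189 0.056 ] tool [0.3251 0.0679]
```

Within one top picture, in tool-frame coordinates: hook centre x≈0.160, mouth 0.206, tray front wall 0.269, pocket 0.272–0.308. The lateral offset is about 0. So I'll lower 61 mm, advance 125 mm and check before lowering into the pocket.

```bash
python3 -m inch '{"linear":[[0,0,0.02],[0,0,0.025],[0,0,0.016],[0,0,0],[0.02,0,0],[0.03,0,0],[0.03,0,0],[0.025,0,0],[0.02,0,0],[0,0,0],[0,0,0]],"turn":[[0,0,0],[0,0,0],[0,0,0],[0,0,0],[0,0,0],[0,0,0],[0,0,0],[0,0,0],[0,0,0],[0,0,0],[0,0,0]],"hand":[0,0,0,0,0,0,0,0,0,0,0]}' 80
python3 - <<'E'
from h import *
T0=np.load("T3.npy");f=grab_frame("top")
im=f["color"][170:250,140:260];cv2.imwrite("pics/t5z.png",cv2.resize(im,None,fx=6.5,fy=6.5,interpolation=2))
E
```

```text
time_s: 9.18
tool_pos: [0.5038, 0.1146, 0.0766]
orientation: [[-0.056, 0.998, 0.0], [0.998, 0.056, -0.001], [-0.001, 0.0, -1.0]]
ft_force: [0.1, -0.5, -0.9]
width: 0.017
```

View pics/t5z.png

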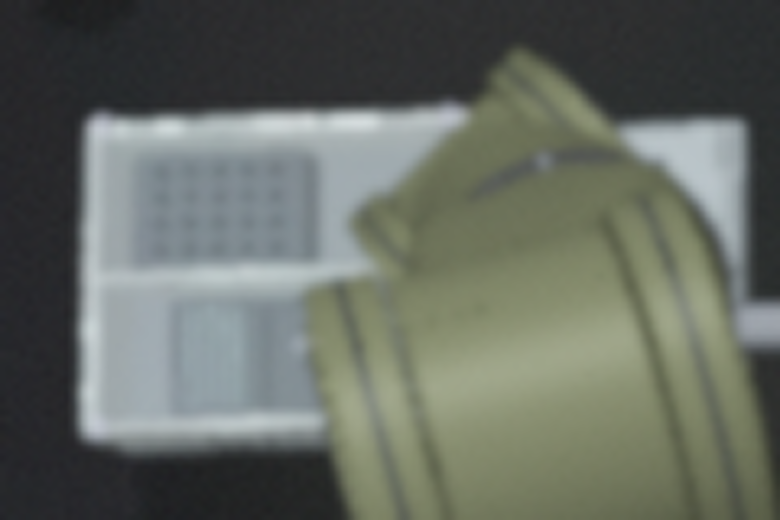

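The hook end shows at crop (300,343), inside the pocket between the cross wall (~255) and the front wall (~353). The tray has not moved. Next I lower 15 mm and take up the slack.

```bash
python3 -m inch '{"linear":[[0,0,0.006],[0,0,0.005],[0,0,0.004],[0,0,0],[0,0,0],[-0.01,0,0],[-0.01,0,0],[-0.01,0,0],[0,0,0]],"turn":[[0,0,0],[0,0,0],[0,0,0],[0,0,0],[0,0,0],[0,0,0],[0,0,0],[0,0,0],[0,0,0]],"hand":[0,0,0,0,0,0,0,0,0]}' 80
python3 - <<'E'
from h import *
f=grab_frame("top")
im=f["color"][170:250,140:260];cv2.imwrite("pics/t6z.png",cv2.resize(im,None,fx=5,fy=5,interpolation=2))
E
```

```text
time_s: 10.35
tool_pos: [0.5053, 0.0841, 0.0613]
orientation: [[-0.055, 0.999, -0.0], [0.999, 0.055, -0.001], [-0.001, -0.0, -1.0]]
ft_force: [0.0, 0.4, -1.3]
width: 0.0168
```

View pics/t6z.png

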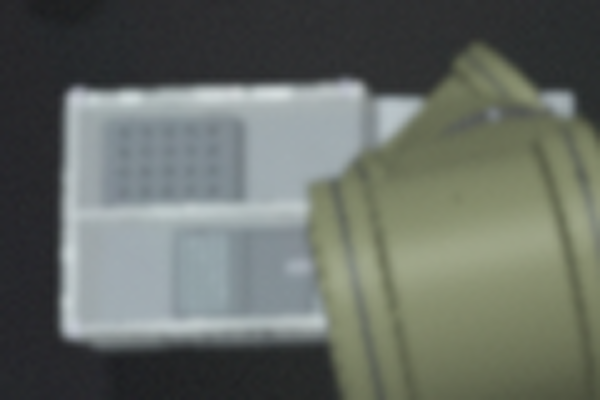

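The tray follows: its plates' rear edge moved from x≈135/5 to 175/5 in this crop, roughly 20 mm. I'll drag about 131 mm more, decelerating at the end.

```bash
python3 -m inch '{"linear":[[-0.008,0,0],[-0.012,0,0],[-0.012,0,0],[-0.012,0,0],[-0.012,0,0],[-0.012,0,0],[-0.012,0,0],[-0.012,0,0],[-0.012,0,0],[-0.010,0,0],[-0.008,0,0],[-0.005,0,0],[-0.003,0,0],[-0.001,0,0],[0,0,0],[0,0,0]],"turn":[[0,0,0],[0,0,0],[0,0,0],[0,0,0],[0,0,0],[0,0,0],[0,0,0],[0,0,0],[0,0,0],[0,0,0],[0,0,0],[0,0,0],[0,0,0],[0,0,0],[0,0,0],[0,0,0]],"hand":[0,0,0,0,0,0,0,0,0,0,0,0,0,0,0,0]}' 80
python3 - <<'E'
from h import *
f=grab_frame("top")
im=f["color"][160:260,140:270];cv2.imwrite("pics/t7z.png",cv2.resize(im,None,fx=6,fy=6,interpolation=2))
E
```

```text
time_s: 12.4
tool_pos: [0.5127, -0.0447, 0.0613]
orientation: [[-0.057, 0.998, -0.0], [0.998, 0.057, -0.0], [-0.0, -0.0, -1.0]]
ft_force: [-0.2, 0.3, -1.2]
width: 0.0169
```

View pics/t7z.png

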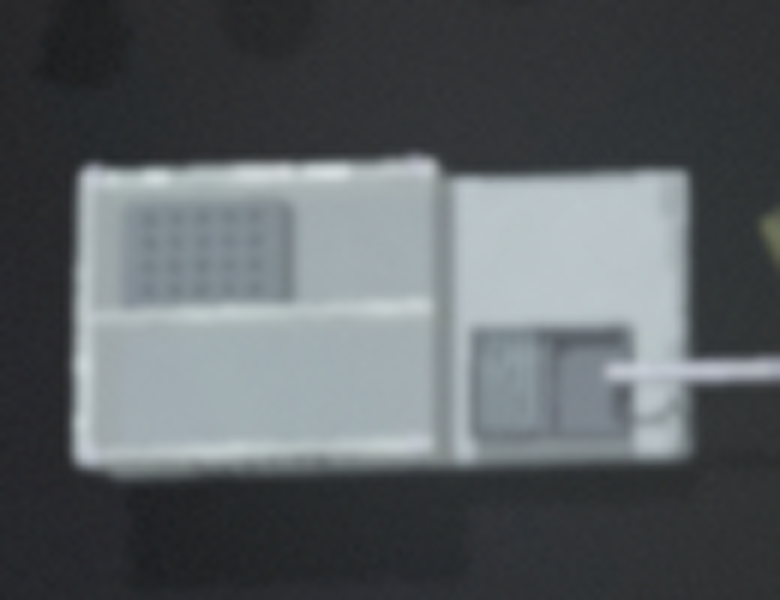

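The tray is out: rear edge at col 473 (mouth ≈455), front at 632, shelf end at 690, which puts the tray origin near cabinet x ≈ -46 mm. I'll pull 4 mm more for margin, unhook, lift and go back towards the rest.

```bash
python3 -m inch '{"linear":[[-0.002,0,0],[-0.002,0,0],[0,0,0],[0.006,0,0],[0,0,0],[0,0,-0.015],[0,0,-0.03],[0,0,-0.032],[-0.025,-0.002,0],[-0.045,-0.003,0],[-0.05,-0.004,0],[-0.05,-0.004,0],[-0.05,-0.003,0],[-0.03,-0.002,0],[0,0,0],[0,0,0],[0,0,0],[0,0,0],[0,0,0]],"turn":[[0,0,0],[0,0,0],[0,0,0],[0,0,0],[0,0,0],[0,0,0],[0,0,0],[0,0,0],[0,0,0],[0,0,0],[0,0,0],[0,0,0],[0,0,0],[0,0,0],[0,0,0.10],[0,0,0.11],[0,0,0.10],[0,0,0],[0,0,0]],"hand":[0,0,0,0,0,0,0,0,0,0,0,0,0,0,0,0,0,0,0]}' 80
python3 - <<'E'
from h import *
T=tool();H=np.array([.5089,-.2946,.0472]);R=np.array([[.251,.968,0],[.968,-.251,0],[0,0,-1]])
print("shift",T[:3,:3].T@(H-T[:3,3]),"turn",cv2.Rodrigues(T[:3,:3].T@R)[0].ravel())
f=grab_frame("top")
for n,p in(("tray",.03),("cartridge",.03)): print(n,[(round(d["conf"],2),np.round(at(f,d["centre"],p),3)) for d in models.landmark_of("top",n)])
cv2.imwrite("pics/t8z.png",cv2.resize(f["color"][150:270,140:440],None,fx=2.6,fy=2.6,interpolation=2))
T=tool();w=grab_frame("wrist");cv2.imwrite("pics/w8.png",w["color"])
E
```

```text
time_s: 14.82
tool_pos: [0.5088, -0.2935, 0.1388]
orientation: [[0.249, 0.969, 0.0], [0.969, -0.249, -0.0], [-0.0, 0.0, -1.0]]
ft_force: [-0.4, 0.7, -1.3]
width: 0.017
shift [-0.00102484  0.00030797  0.09160372] turn [0.00028958 0.00019777 0.00230545]
tray [(0.92, array([0.504, 0.146, 0.03 ])), (0.25, array([ 0.522, -0.324,  0.03 ]))]
cartridge [(0.47, array([0.508, 0.15 , 0.03 ]))]
```

View pics/w8.png

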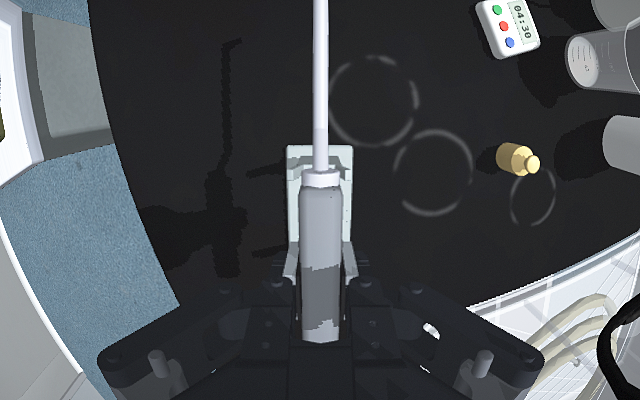

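The wrist view shows the pick (handle centre column ≈320) over the rest's notch. It is aligned with the grasp pose to within 1 mm, so I lower it.

```bash
python3 -m inch '{"linear":[[-0.001,0,0.02],[0,0,0.03],[0,0,0.02],[0,0,0.012],[0,0,0.008],[0,0,0],[0,0,0]],"turn":[[0,0,0.002],[0,0,0],[0,0,0],[0,0,0],[0,0,0],[0,0,0],[0,0,0]],"hand":[0,0,0,0,0,0,0]}' 80
```

```text
time_s: 15.9
tool_pos: [0.5091, -0.2946, 0.0487]
orientation: [[0.252, 0.968, 0.001], [0.968, -0.252, -0.0], [-0.0, 0.001, -1.0]]
ft_force: [0.6, 0.5, -0.8]
width: 0.0166
```

```bash
python3 -m inch '{"linear":[[0,0,0.0005],[0,0,0],[0,0,0],[0,0,0],[0,0,0],[0,0,0],[0,0,-0.02],[0,0,-0.05],[0,0,-0.06],[-0.02,0,-0.06],[0,0,0],[0,0,0]],"turn":[[0,0,0],[0,0,0],[0,0,0],[0,0,0],[0,0,0],[0,0,0],[0,0,0],[0,0,0],[0,0,0],[0,0,0],[0,0,0],[0,0,0]],"hand":[0,0.5,1,1,1,1,1,1,1,1,1,1]}'
python3 - <<'E'
from h import *
T=tool();w=grab_frame("wrist");t=grab_frame("top");s=grab_frame("side")
a=cv2.resize(w["color"][0:260,180:520],(510,390));b=cv2.resize(t["color"][160:260,140:270],(390,300),interpolation=2);c=cv2.resize(s["color"][130:290,240:370],(244,300),interpolation=2)
im=np.zeros((390+0,0,3),np.uint8);r=np.zeros((600,800,3),np.uint8);r[:300,:390]=b;r[:300,400:644]=c;r[300:600,:392]=cv2.resize(a,(392,300));cv2.imwrite("pics/fin.png",r)
for n in("pick","rest","hook_tip"):
  print(n,[(round(d["conf"],2),np.round(d["centre"]).tolist()) for d in models.landmark_of("wrist",n)])
H=np.array([.507,-.304]);u=np.array([.248,.969])
print("expected ends",proj(w,[[*(H-.055*u),.077],[*(H+.055*u),.077],[*(H+.1785*u),.0495]],T).round(1).tolist())
E
```

```text
time_s: 17.4
tool_pos: [0.503, -0.3133, 0.2366]
orientation: [[0.252, 0.968, -0.001], [0.968, -0.252, 0.0], [-0.0, -0.001, -1.0]]
ft_force: [0.3, -0.1, -0.0]
width: 0.0854
pick [(0.75, [306.0, 323.0]), (0.55, [318.0, 174.0])]
rest [(0.64, [320.0, 163.0])]
hook_tip [(0.85, [322.0, 16.0]), (0.76, [291.0, 247.0])]
expected ends [[321.6, 226.4], [321.2, 119.1], [320.7, 6.2]]
```

View pics/fin.png

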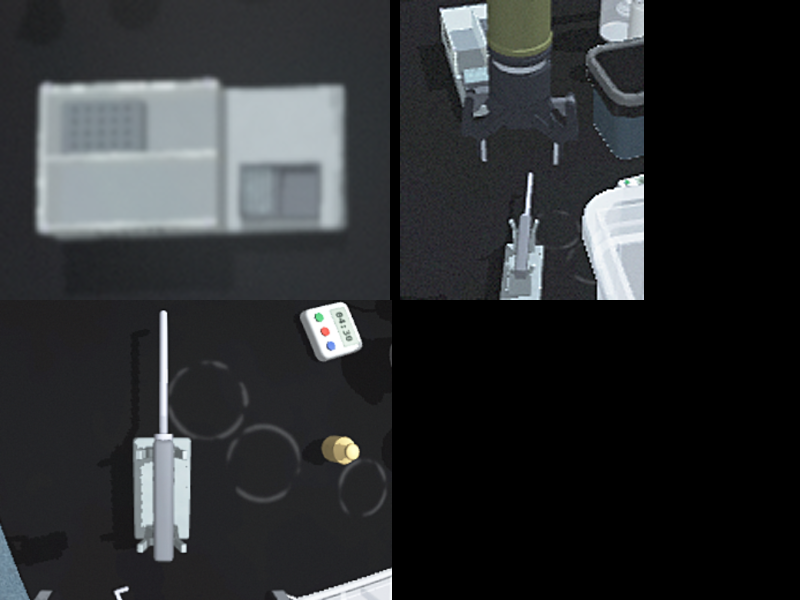

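The final pictures show the tray flat on the shelf with its rear edge about 10 mm outside the mouth, and the cartridge unmoved. The pick lies in both notches, with its handle ends within about 2 px of where they started. Handing in.

```bash
python3 -c "
from bench import ctrl;print(ctrl.hand_in())"
```

```text
the job is handed in; nothing more can be done
None
```

I took the full-size pick from the rest, hooked the tray's front wall from inside, and dragged the tray out onto the landing shelf. I then laid the pick back in its notches and handed the job in at about 17.5 s on the robot's clock. The hand-in gives no verdict.

- **Tray:** the last pictures show it flat on the shelf, about 10 mm clear of the mouth and short of the lip.
- **Pick:** it lies in both notches, with its handle ends within about 2 px of their starting place. I judged that it lies level by eye only.
- **Cartridge and bystanders:** the cartridge, timer and weight look unmoved. For the cartridge I went by the picture alone. The detector's only cartridge report, taken before the pick went back, was a low-confidence one lying on the tray.
- **Robot:** it stood well clear of everything at the end, with wrist force near zero.
- **Disagreement:** the wrist and top cameras differed by about 7 mm on where the shelf end is. I used distances within one top picture for the hooking, and the hook went in as planned.

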